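# Draw the packing strip from under two stacked cartons

## Task

An aluminium packing strip lies underneath a stack of two small pale cartons, its free end sticking out through the notch of the wooden bench stop. Draw that strip out level and steadily through the notch, so that the stop holds the cartons back and they stay stacked and upright where they are without being touched, then lay the strip flat on the black rubber pad and let go. The other strip on the bench is not wanted.

Things in the scene. Friction and masses are not known exactly. Their poses are not given: they have to be found in the camera images.
- strip_grip (a point): Grip point on the wanted strip, on its centreline, half-way up its 8 mm thickness, 48 mm from the strip's centre and 42 mm from its free end (the end with a 9 mm hole). x across the 40 mm width, y along the length: -y points to the free end, the way to draw it out; z up. Clear of the bench stop by 37 mm at the start.
- strip_centre (a point): Centre of the wanted strip (same axes), half-way up: a plain aluminium flat bar 180 x 40 x 8 mm, 0.16 kg, flat on the bench, under the cartons and through the stop's notch. It must be drawn 95 mm or more before its rear end is clear of the notch and it can be lifted. An equal strip lying bare on the bench is a spare.
- bench_stop: Fixed hardwood bar with a smooth, slippery steel face towards the cartons, across the strip: 160 mm long (x), 20 mm thick (y), 35 mm tall, with a notch 60 mm wide and 17 mm high through the middle of its underside, in which the strip runs. Origin at the middle of its underside; the cartons stand on its +y side, the strip's free end sticks out 87 mm on its -y side.
- lower_carton: Small pale blue carton, 66 x 95 x 38 mm, 0.12 kg, resting on the strip close behind the bench stop (face 1 to 4 mm from it), its 95 mm side (y) across the strip. Origin at the centre of its underside, z up. As the strip leaves, it tips back some 8 degrees, then settles level on the bench, 8 mm lower.
- upper_carton: Equal carton lying loose, squarely to within some degrees, on the lower one (top of the stack 84 mm above the bench). Origin at the centre of its underside, z up.
- pad: Black rubber bench pad lying fixed on the bench, 267 mm (x) by 335 mm (y), 7 mm thick. Origin at the centre of its underside, so its top is 7 mm above the origin; z up.
Mind the look-alikes: they are no part of the job. What is shaped like the lower_carton but red is not meant.

How it is judged:
By the outcome, as a careful person would: the job done as asked, in the order asked, and still so for the second after the job is handed in, with the robot touching nothing.
It also fails if it takes over 42 s, if anything falls off the work surface, if the arm or the gripper's body presses on something with over 40 N, if the wrist force passes 120 N, or if a joint passes its speed limit or range.

## Robot

A 6-joint arm with a two-finger parallel gripper is mounted at the origin on the work surface; the furniture and walls round the work are solid. World frame = base frame: x ahead of the robot, y to its left, z up, the work surface at z = 0. Lengths are in mm, angles in rad, forces in N, time in s.
With the tool pointing down it reaches from about 375 to 925 mm from the base axis. Payload 5.7 kg.
Tool frame: the origin (TCP) lies at the very end of the fingers, on their centre line; the grasp point (between the pads) lies 19 mm behind it (env.pinch_z is the distance from the TCP to the grasp point, in mm); z points along the fingers, y is the direction in which the jaws open and shut (so a half turn about z gives the same grasp; the last joint's range is limited). The gripper opens to 85 mm and grips with 20 to 120 N. Pads are 22 mm wide; open, the fingers measure 114 mm over their backs; the gripper's body (76 mm by 85 mm) begins 54 mm behind the grasp point. The pads swing forward as they close: fully open they stand 13 mm farther back than shut.
Start: joints at [-1.271, 0.359, 1.51, -0, 1.272, -0.115], TCP at [241.786, -549.093, 231.267] pointing down, gripper open.
Joint ranges: [-2.97, 2.97], [-1.01, 2.36], [0.21, 2.38], [-0.96, 4.11], [0.2, 2.71], [-2.98, 2.98]. Speed limits (rad/s): [2.39, 2.39, 3.14, 3.14, 3.14, 3.14].

## Interface

Orientations are given as a 3x3 rotation matrix whose columns are the frame's x, y, z axes.
In Python, from station import env gives the robot as it stands.
- The arm moves only by the shell command python3 -m creep 'ROWS'. ROWS is JSON, a list of rows, each a list of 7 numbers: the turn, a rotation vector about the world's x, y, z in degrees, then the shift along the world's x, y, z in mm, then the opening, from 0 (shut) to 1 (fully open). In form: [[ax, ay, az, x, y, z, gripper], ...]. A call has 1 to 10 rows; each row is the pose to reach, as a shift and turn from the pose commanded when the call began; what a row does not reach only later rows make up. A row lasts 1/8 s, in which the tool goes at most 62.5 mm and 10.7 degrees, less where a joint would pass 70% of its speed; a pose out of reach is approached as far as the arm can. A call with a gripper value outside its range is refused whole. The fingers move at their own pace and stop on an object; the grip force is fixed at half the most. Time passes only in rows, so rows that repeat a pose let the fingers close. It gives the time, the measured TCP pose, the force and the opening at its end, in the units of the state.
- env.read_state(): the state, without advancing time (a new reading comes with each control period).
- env.snapshot(name): name is "scene" or "top" or "wrist"; returns the picture (420x560x3 uint8, red, green, blue); there is no depth.
- env.camera_info(name): a dict with "camera_matrix" (3x3 intrinsics, pixels), "D" ([k1, k2, p1, p2, k3] as OpenCV has them; the pictures are not rectified), "world_from_camera" (4x4, takes a point from camera to world coordinates). Camera axes: x right, y down, z forward; pixel columns grow to the right and rows downward; lengths in mm; the calibration is good to about 2 mm. A picture is of the moment at which its call begins: read the wrist's pose just before it. camera_info takes no time and is no camera call; for the wrist camera it gives the pose at the moment of the call.
- env.job_done(): hands the job in, once; it reports no verdict.
The state is a dict: "clock": time; "joint_positions": joint angles; "qvel": joint speeds; "joint_efforts": joint torques, N m; "tcp_pos": TCP position; "orientation": TCP orientation; "contact_force": force on the tool from outside, world axes, zero at the start; "torque": the same for the moment, N m; "opening": finger opening in mm.
Only numpy, scipy, OpenCV 4.12 (cv2) and the standard library are available. Lean on these libraries where they do the work, as an engineer would, in place of code of your own. Each camera call takes 0.05 s, during which the arm holds its last target.

## Working session

There is one attempt and no reset: what is moved stays moved. The work goes in short steps, Python scripts to look and compute and a shell command to move; the robot and the scene stay as the last step left them, time stands still between calls to the robot, and variables do not carry over. Pictures are saved under pics/ and viewed, and the job is handed in when it is done.

```bash
mkdir -p pics; ls
python3 - <<'E'
from station import env
import cv2
for n in ["scene","top","wrist"]:
    im=env.snapshot(n); cv2.imwrite(f"pics/{n}0.png",im[:,:,::-1])
    c=env.camera_info(n); print(n,c)
print(env.read_state())
E
```

```text
pics
scene {'camera_matrix': array([[401.43776204,   0.        , 283.58144836],
       [  0.        , 401.43776204, 206.93870038],
       [  0.        ,   0.        ,   1.        ]]), 'D': array([-0.03256112,  0.        ,  0.        ,  0.        ,  0.        ]), 'world_from_camera': array([[-8.56860611e-01, -3.81125776e-01,  3.47178680e-01,
         5.51681966e+01],
       [-5.15482631e-01,  6.44100617e-01, -5.65165508e-01,
         9.02523912e+02],
       [-8.21885876e-03, -6.63232642e-01, -7.48368167e-01,
         9.30230106e+02],
       [ 0.00000000e+00,  0.00000000e+00,  0.00000000e+00,
         1.00000000e+00]])}
top {'camera_matrix': array([[469.54137726,   0.        , 279.498025  ],
       [  0.        , 469.54137726, 206.77640925],
       [  0.        ,   0.        ,   1.        ]]), 'D': array([-0.09451959,  0.        ,  0.        ,  0.        ,  0.        ]), 'world_from_camera': array([[-2.67592728e-02, -9.92439257e-01,  1.19784231e-01,
         2.78813132e+02],
       [-9.99608172e-01,  2.75499987e-02,  4.94983789e-03,
         2.50130511e+02],
       [-8.21246886e-03, -1
[... 867 characters left out ...]
719e-05,
        1.27252026e+00, -1.15091988e-01]), 'qvel': array([ 0.0015565 , -0.00134441, -0.00301777, -0.00035135, -0.00072365,
       -0.00033083]), 'joint_efforts': array([ 7.82423649e-04, -5.28028035e+01, -2.78928173e+01, -2.00584141e-04,
        8.26649921e-03,  1.64829737e-05]), 'tcp_pos': array([ 241.64808573, -548.59762134,  230.62570126]), 'orientation': array([[ 9.15196642e-01,  4.03007348e-01, -4.28409236e-04],
       [ 4.03007534e-01, -9.15195546e-01,  1.42854727e-03],
       [ 1.83636821e-04, -1.48005381e-03, -9.99998888e-01]]), 'contact_force': array([0.3800217 , 0.00919365, 0.83562693]), 'torque': array([ 0.00010324, -0.0271812 ,  0.03412951]), 'opening': 84.82526762826802}
```

View pics/scene0.png

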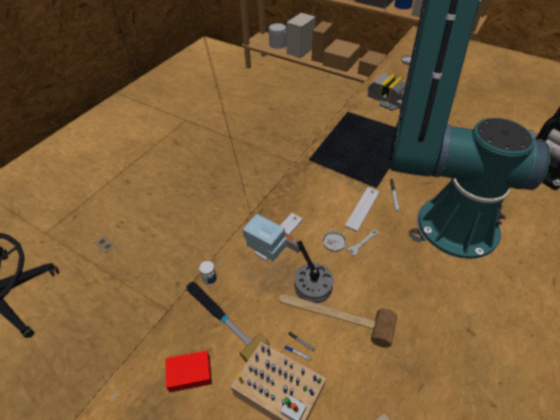

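View pics/top0.png

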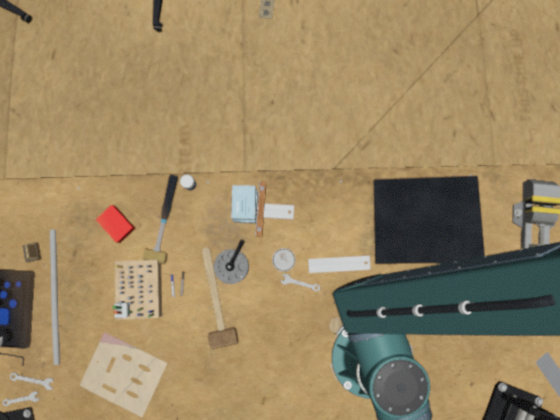

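View pics/wrist0.png

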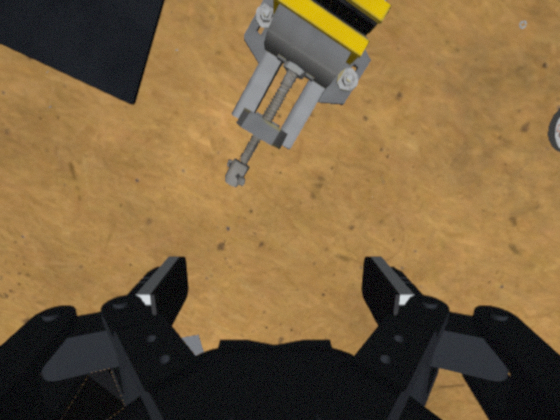

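Candidates in the top view:
- Strip under the blue cartons, through the stop, free end with hole at (291,212). This is the wanted one.
- Bare strip at (340,264). This is the spare.
- Blue cartons at (243,203) are the stack; the red box at (115,223) is a look-alike.

Next I'll check this in a close crop.

```bash
cat > h.py <<'E'
from station import env
import cv2, numpy as np
def ray(n,px,z,c=None):
    c=c or env.camera_info(n)
    K=c["camera_matrix"];D=np.array(c["D"]);T=c["world_from_camera"]
    u=cv2.undistortPoints(np.array(px,float).reshape(-1,1,2),K,D).reshape(-1,2)
    d=np.c_[u,np.ones(len(u))]@T[:3,:3].T;o=T[:3,3]
    return o+d*((z-o[2])/d[:,2])[:,None]
def proj(n,P,c=None):
    c=c or env.camera_info(n)
    T=np.linalg.inv(c["world_from_camera"])
    r,_=cv2.Rodrigues(T[:3,:3])
    return cv2.projectPoints(np.array(P,float),r,T[:3,3],c["camera_matrix"],np.array(c["D"]))[0].reshape(-1,2)
E
python3 - <<'E'
import cv2
a=cv2.imread("pics/top0.png")[165:255,215:335]
b=cv2.imread("pics/scene0.png")[200:275,230:330]
cv2.imwrite("pics/c1.png",cv2.resize(a,None,fx=6,fy=6,interpolation=cv2.INTER_CUBIC))
cv2.imwrite("pics/c2.png",cv2.resize(b,None,fx=8,fy=8,interpolation=cv2.INTER_CUBIC))
E
```

```text
(no output)
```

View pics/c1.png

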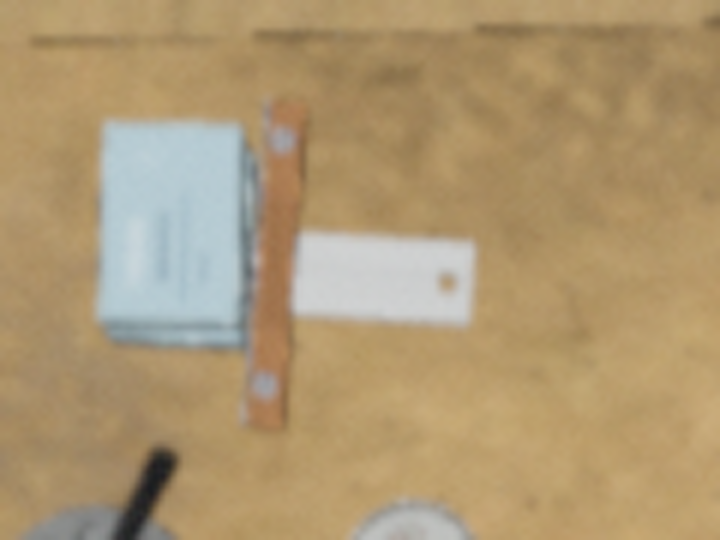

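View pics/c2.png

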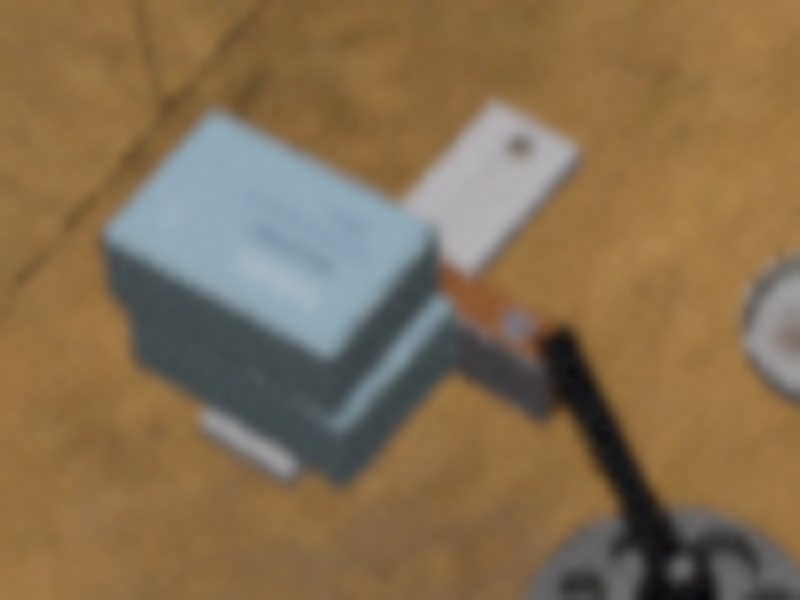

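The crop confirms it: a blue two-box stack with the stop beside it, and the strip with its hole at top px (290,212). Next I'll measure it.

Run:
```python
from h import *
f=lambda x,y:(215+(x+.5)/6-.5,165+(y+.5)/6-.5)
p=ray("top",[f(475,240),f(470,326),f(300,231),f(292,318),f(447,284)],8);print("top strip",p.round(1))
g=lambda x,y:(230+(x+.5)/8-.5,200+(y+.5)/8-.5)
q=ray("scene",[g(580,150),g(492,100),g(518,145),g(470,275)],8);print("scene",q.round(1))
s=ray("top",[f(308,100),f(285,428),f(272,98),f(250,428)],35);print("stop",s.round(1),np.linalg.norm(s[0]-s[1]))
c=ray("top",[f(103,121),f(243,121),f(243,325),f(97,322)],84);print("carton top",c.round(1))
c=ray("top",[(374,179),(478,176),(484,264),(375,263)],7);print("pad",c.round(1))
for a in(p[:2],): print(np.linalg.norm(a[0]-a[1]))
d=(p[0]+p[1]-p[2]-p[3]);print("dir",np.degrees(np.arctan2(d[1],d[0])))
e=s[1]-s[0];print("stop ang",np.degrees(np.arctan2(e[1],e[0])))
```

```text
top strip [[451.2 214.5   8. ]
 [408.6 218.3   8. ]
 [458.1 301.1   8. ]
 [414.9 306.    8. ]
 [429.7 229.    8. ]]
scene [[411.9 216.9   8. ]
 [452.8 212.3   8. ]
 [433.1 226.6   8. ]
 [417.3 288.6   8. ]]
stop [[519.1 294.7  35. ]
 [359.1 309.5  35. ]
 [520.6 312.3  35. ]
 [359.6 326.4  35. ]] 160.63700585903618
carton top [[503.1 390.   84. ]
 [501.2 323.9  84. ]
 [404.8 325.9  84. ]
 [408.1 394.2  84. ]]
pad [[ 522.   -28.7    7. ]
 [ 523.4 -348.7    7. ]
 [ 257.5 -347.     7. ]
 [ 271.7  -19.2    7. ]]
42.83764109572294
dir -94.35992337107622
stop ang 174.70401683994106
```

Strip free end is at about (431,215.5), drawing heading about -95°, so the grip point is at about (434.6,257). Width measured 43 (40 nominal) and stop length 161 (160 nominal), both consistent. I'll move over it, swinging round the base.

```bash
python3 -m creep '[[0,0,6,30,55,0,0.66],[0,0,12,60,110,0,0.66],[0,0,18,90,165,0,0.66],[0,0,24,115,222,0,0.66],[0,0,30,140,280,0,0.66],[0,0,36,160,338,0,0.66],[0,0,42,180,397,0,0.66],[0,0,48,200,456,0,0.66],[0,0,54,210,515,0,0.66],[0,0,61,215,570,0,0.66]]'
python3 -m creep '[[0,0,0,5,55,-10,0.66],[0,0,0,0,110,-30,0.66],[0,0,0,-8,165,-50,0.66],[0,0,0,-16,215,-70,0.66],[0,0,0,-22,236,-80,0.66],[0,0,0,-22,236,-80,0.66],[0,0,0,-22,236,-80,0.66]]'
python3 - <<'E'
from h import *
s=env.read_state();print(s["clock"],s["tcp_pos"],s["orientation"],s["opening"],s["contact_force"],s["joint_positions"])
im=env.snapshot("wrist");cv2.imwrite("pics/w1.png",im[:,:,::-1])
E
```

```text
clock: 1.4
tcp_pos: [457.1, 23.0, 231.3]
orientation: [[0.087, 0.996, 0.0], [0.996, -0.087, 0.0], [0.0, 0.0, -1.0]]
contact_force: [1.4, 0.4, -0.8]
opening: 56.9
clock: 2.28
tcp_pos: [435.0, 256.4, 151.4]
orientation: [[0.091, 0.996, 0.0], [0.996, -0.091, -0.0], [-0.0, 0.0, -1.0]]
contact_force: [0.4, 0.5, 0.2]
opening: 56.2
2.275 [434.97110484 256.39872434 151.41251026] [[ 9.10062207e-02  9.95850324e-01  5.42361954e-06]
 [ 9.95850242e-01 -9.10062110e-02 -4.05531382e-04]
 [-4.03354975e-04  4.23069913e-05 -9.99999918e-01]] 56.2184332822086 [0.42717617 0.48047396 0.15234282] [ 3.96029479e-01  3.16418422e-01  1.80714585e+00 -4.42029804e-04
  1.01817986e+00  4.87393847e-01]
```

View pics/w1.png

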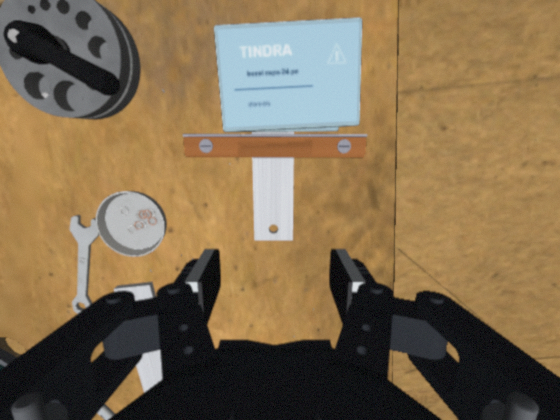

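The wrist picture shows the wanted strip's free end at (254,241)-(294,240) with the hole at (273,229), emerging under the stop at row 157. I'll measure from it.

Run:
```python
from h import *
im=cv2.imread("pics/w1.png")[120:260,170:380]
cv2.imwrite("pics/w1c.png",cv2.resize(im,None,fx=3.8,fy=3.8,interpolation=cv2.INTER_CUBIC))
p=ray("wrist",[(254,241),(294,240.5),(253,158),(294,158),(273,229)],8);print(p.round(1))
print(np.linalg.norm(p[0]-p[1]))
s=ray("wrist",[(183,157),(367,157)],35);print(s.round(1),np.linalg.norm(s[0]-s[1]))
for A in([434.6,257.3,4],[431,215.5,4]): print(proj("wrist",[A]))
```

```text
[[409.1 215.5   8. ]
 [450.7 212.1   8. ]
 [417.6 300.5   8. ]
 [457.1 296.8   8. ]
 [430.1 226.7   8. ]]
41.75038640913636
[[358.9 309.1  35. ]
 [519.3 294.2  35. ]] 161.09484560392178
[[274.59089102 198.95637236]]
[[274.86416463 237.78968349]]
```

View pics/w1c.png

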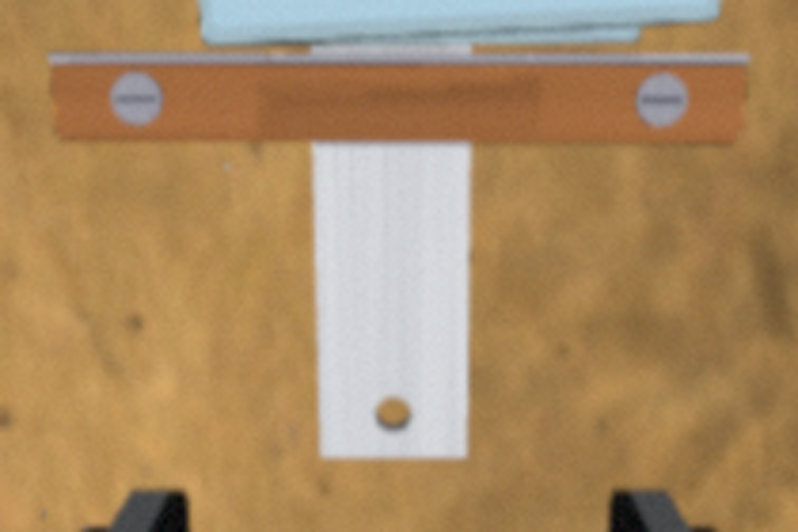

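```bash
python3 -m creep '[[0,0,0,-1,0,-40,0.66],[0,0,0,-1,0,-85,0.66],[0,0,0,-1,0,-120,0.66],[0,0,0,-1,0,-138,0.66],[0,0,0,-1,0,-143,0.66],[0,0,0,-1,0,-144,0.66],[0,0,0,-1,0,-144,0.66]]'
python3 - <<'E'
from h import *
im=env.snapshot("wrist");cv2.imwrite("pics/w2.png",im[:,:,::-1])
im=env.snapshot("scene")[190:280,220:340];cv2.imwrite("pics/s2.png",cv2.resize(im[:,:,::-1],None,fx=6,fy=6,interpolation=cv2.INTER_CUBIC))
E
```

```text
clock: 3.2
tcp_pos: [434.7, 257.0, 8.2]
orientation: [[0.092, 0.996, 0.002], [0.996, -0.092, 0.001], [0.001, 0.001, -1.0]]
contact_force: [0.3, -0.2, -0.3]
opening: 56.5
```

View pics/w2.png

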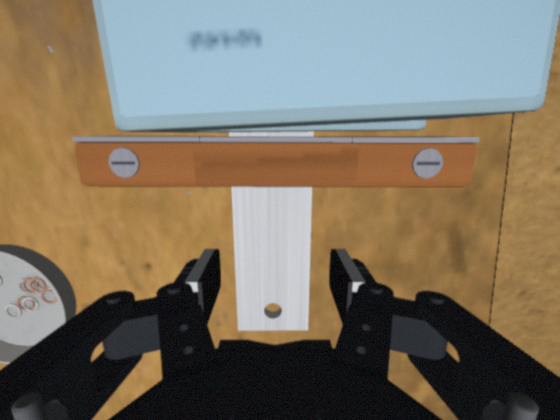

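View pics/s2.png

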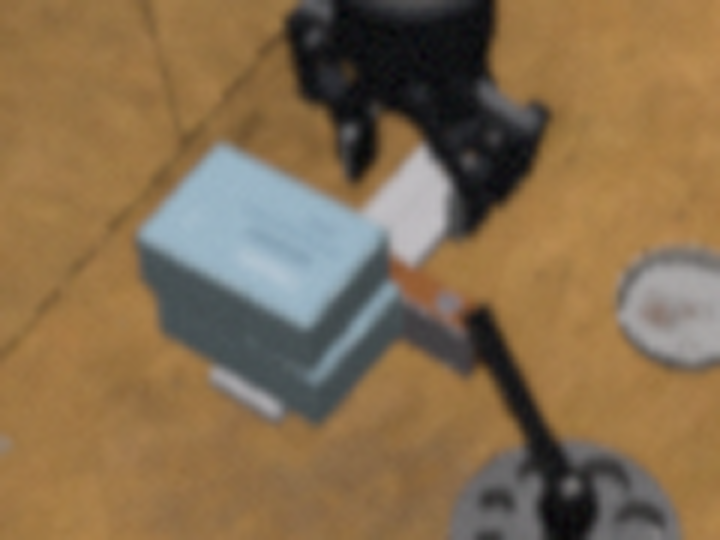

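The fingers straddle the strip: pads at columns 218 and 332, strip at 235–311, stack undisturbed. Now I'll feel down to the bench.

```bash
python3 -m creep '[[0,0,0,0,0,-2,0.58],[0,0,0,0,0,-4,0.58],[0,0,0,0,0,-5,0.58],[0,0,0,0,0,-5,0.58]]'; python3 -m creep '[[0,0,0,0,0,-1,0.56],[0,0,0,0,0,-2,0.56],[0,0,0,0,0,-2,0.56]]'
```

```text
clock: 3.8
tcp_pos: [433.6, 256.9, 2.1]
orientation: [[0.091, 0.996, -0.0], [0.996, -0.091, -0.0], [-0.0, -0.0, -1.0]]
contact_force: [0.5, -0.2, 0.8]
opening: 49.2
clock: 4.18
tcp_pos: [433.7, 256.9, 0.2]
orientation: [[0.091, 0.996, -0.0], [0.996, -0.091, -0.0], [-0.0, -0.0, -1.0]]
contact_force: [0.1, 0.3, 0.3]
opening: 47.7
```

```bash
python3 -m creep '[[0,0,0,0,0,-0.5,0.53],[0,0,0,0,0,-1,0.53],[0,0,0,0,0,-1,0.53]]'; python3 -m creep '[[0,0,0,0,0,-0.5,0.53],[0,0,0,0,0,-1,0.53],[0,0,0,0,0,-1,0.53]]'
```

```text
clock: 4.55
tcp_pos: [433.8, 256.9, -0.8]
orientation: [[0.091, 0.996, -0.0], [0.996, -0.091, 0.0], [-0.0, -0.0, -1.0]]
contact_force: [-0.5, -0.2, -0.3]
opening: 45.3
clock: 4.92
tcp_pos: [433.8, 256.9, -1.8]
orientation: [[0.091, 0.996, -0.0], [0.996, -0.091, -0.0], [-0.0, -0.0, -1.0]]
contact_force: [1.0, -0.5, -0.3]
opening: 45.3
```

```bash
python3 -m creep '[[0,0,0,0,0,0,0.4],[0,0,0,0,0,0,0.25],[0,0,0,0,0,0,0.25],[0,0,0,0,0,0,0.25]]'
python3 - <<'E'
from h import *
im=env.snapshot("wrist");cv2.imwrite("pics/w3.png",im[:,:,::-1])
E
```

```text
clock: 5.42
tcp_pos: [433.9, 257.0, -1.1]
orientation: [[0.091, 0.996, 0.0], [0.996, -0.091, 0.0], [0.0, 0.0, -1.0]]
contact_force: [-1.9, 0.3, 8.5]
opening: 38.2
```

View pics/w3.png

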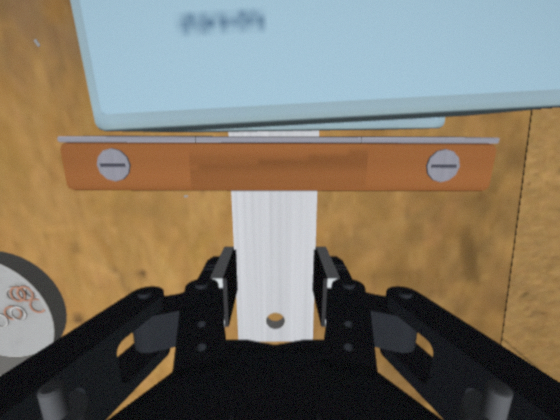

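Strip gripped at 38 mm, with the tips lightly touching the bench (8 N). I'll relieve that by about 0.8 mm and draw steadily.

```bash
python3 -m creep '[[0,0,0,0,0,0.9,0.25],[0,0,0,-0.2,-2,0.9,0.25],[0,0,0,-0.4,-5,0.9,0.25],[0,0,0,-0.8,-9,0.9,0.25],[0,0,0,-1.2,-14,0.9,0.25],[0,0,0,-1.7,-19,0.9,0.25],[0,0,0,-2.1,-24,0.9,0.25],[0,0,0,-2.5,-29,0.9,0.25],[0,0,0,-3,-34,0.9,0.25],[0,0,0,-3.4,-39,0.9,0.25]]'
python3 - <<'E'
from h import *
im=env.snapshot("wrist");cv2.imwrite("pics/w4.png",im[:,:,::-1])
E
```

```text
clock: 6.72
tcp_pos: [430.4, 217.6, -0.8]
orientation: [[0.091, 0.996, 0.0], [0.996, -0.091, 0.0], [0.0, 0.0, -1.0]]
contact_force: [0.4, 4.0, -1.4]
opening: 38.1
```

View pics/w4.png

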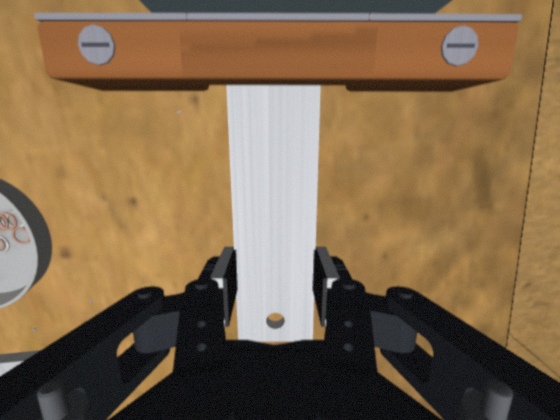

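The strip follows (hole still at (275,320) between the fingers), with 4 N drag. I'll continue.

```bash
python3 -m creep '[[0,0,0,-0.4,-4,0,0.25],[0,0,0,-0.8,-8,0,0.25],[0,0,0,-1.1,-12,0,0.25],[0,0,0,-1.4,-16,0,0.25],[0,0,0,-1.8,-20,0,0.25],[0,0,0,-2.1,-24,0,0.25],[0,0,0,-2.5,-28,0,0.25],[0,0,0,-2.8,-32,0,0.25],[0,0,0,-3.2,-36,0,0.25],[0,0,0,-3.5,-40,0,0.25]]'
python3 -m creep '[[0,0,0,-0.4,-4,0,0.25],[0,0,0,-0.8,-8,0,0.25],[0,0,0,-1.1,-12,0,0.25],[0,0,0,-1.4,-16,0,0.25],[0,0,0,-1.8,-20,0,0.25],[0,0,0,-2.1,-24,0,0.25],[0,0,0,-2.5,-28,0,0.25],[0,0,0,-2.8,-32,0,0.25],[0,0,0,-3.2,-36,0,0.25]]'
python3 - <<'E'
from h import *
im=env.snapshot("wrist");cv2.imwrite("pics/w5.png",im[:,:,::-1])
im=env.snapshot("scene")[190:290,210:350];cv2.imwrite("pics/s5.png",cv2.resize(im[:,:,::-1],None,fx=5.5,fy=5.5,interpolation=cv2.INTER_CUBIC))
E
```

```text
clock: 8.02
tcp_pos: [426.8, 177.6, -0.8]
orientation: [[0.091, 0.996, -0.0], [0.996, -0.091, -0.0], [-0.0, -0.0, -1.0]]
contact_force: [-0.5, 0.8, -2.0]
opening: 38.1
clock: 9.15
tcp_pos: [423.7, 141.7, -0.8]
orientation: [[0.091, 0.996, -0.0], [0.996, -0.091, 0.0], [0.0, -0.0, -1.0]]
contact_force: [-0.9, 0.6, -0.5]
opening: 37.8
```

View pics/w5.png

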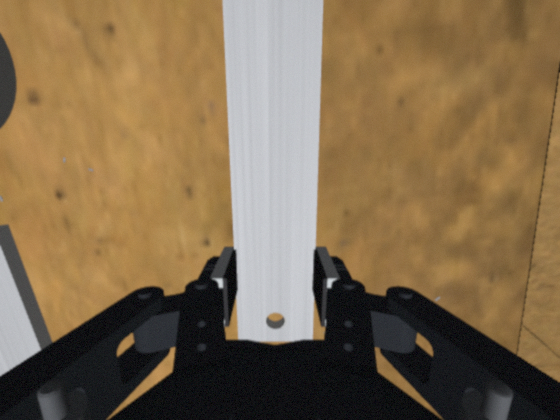

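View pics/s5.png

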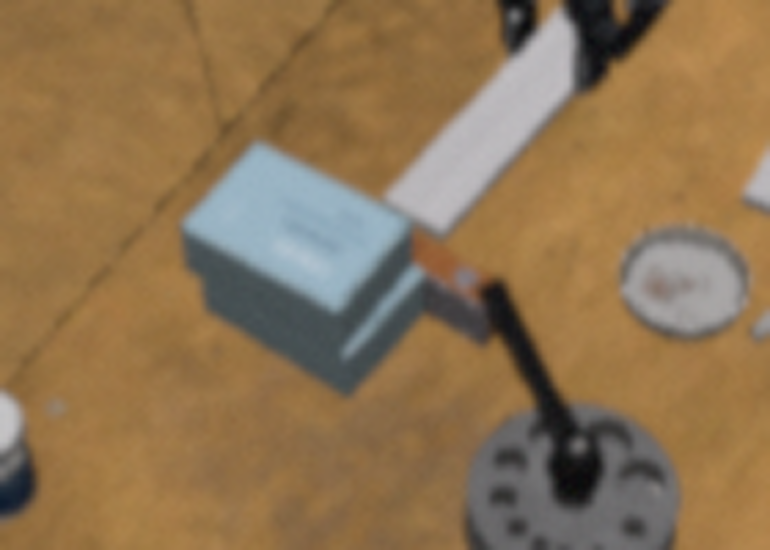

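The cartons have settled level and stacked behind the stop, and the strip is clear: it was drawn 115 mm and its rear end is out of the notch. I'll go a little further level, then lift and carry it to the pad.

```bash
python3 -m creep '[[0,0,0,-0.5,-6,0,0.25],[0,0,0,-1.2,-14,0,0.25],[0,0,0,-1.5,-22,6,0.25],[0,0,0,-1.5,-34,18,0.25],[0,0,0,-1.5,-50,32,0.25],[0,0,0,-1.5,-70,44,0.25],[0,0,0,-1.5,-95,50,0.25],[0,0,0,-1.5,-122,50,0.25],[0,0,0,-1.5,-150,50,0.25],[0,0,0,-1.5,-178,50,0.25]]'
python3 -m creep '[[0,0,0,-1,-28,0,0.25],[0,0,0,-4,-56,0,0.25],[0,0,0,-8,-84,0,0.25],[0,0,0,-14,-112,0,0.25],[0,0,0,-20,-138,0,0.25],[0,0,0,-26,-162,0,0.25],[0,0,0,-31,-180,0,0.25],[0,0,0,-34,-192,0,0.25],[0,0,0,-34,-196,0,0.25],[0,0,0,-34,-196,0,0.25]]'
python3 - <<'E'
from h import *
for n in("wrist","scene"):
  im=env.snapshot(n);cv2.imwrite(f"pics/{n}6.png",im[:,:,::-1])
E
```

```text
clock: 10.5
tcp_pos: [422.3, -37.9, 50.3]
orientation: [[0.092, 0.996, 0.001], [0.996, -0.092, -0.0], [-0.0, 0.001, -1.0]]
contact_force: [-0.1, -0.7, -1.2]
opening: 38.0
clock: 11.75
tcp_pos: [388.2, -232.1, 49.4]
orientation: [[0.092, 0.996, 0.0], [0.996, -0.092, 0.0], [0.0, 0.0, -1.0]]
contact_force: [-0.3, -0.3, -1.9]
opening: 38.1
```

View pics/wrist6.png

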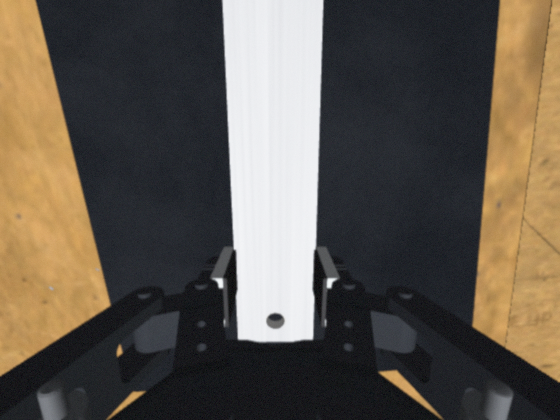

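View pics/scene6.png

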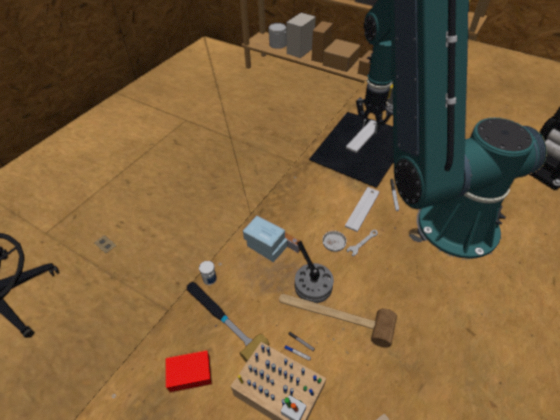

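The strip is held level over the pad, well inside its edges (pad columns about 60–495 in the wrist view). Lowering now.

```bash
python3 -m creep '[[0,0,0,0,0,-10,0.25],[0,0,0,0,0,-24,0.25],[0,0,0,0,0,-34,0.25],[0,0,0,0,0,-38,0.25],[0,0,0,0,0,-40,0.25],[0,0,0,0,0,-40,0.25]]'; python3 -m creep '[[0,0,0,0,0,-1,0.25],[0,0,0,0,0,-2,0.25],[0,0,0,0,0,-2.5,0.25],[0,0,0,0,0,-2.5,0.25]]'
```

```text
clock: 12.6
tcp_pos: [388.2, -232.2, 9.1]
orientation: [[0.091, 0.996, -0.0], [0.996, -0.091, -0.0], [-0.0, -0.0, -1.0]]
contact_force: [0.1, 0.1, -0.1]
opening: 37.9
clock: 13.1
tcp_pos: [388.2, -232.1, 6.7]
orientation: [[0.091, 0.996, -0.0], [0.996, -0.091, 0.0], [-0.0, -0.0, -1.0]]
contact_force: [-0.0, -0.3, -1.0]
opening: 38.1
```

```bash
python3 -m creep '[[0,0,0,0,0,-0.4,0.25],[0,0,0,0,0,-0.8,0.25],[0,0,0,0,0,-0.8,0.25]]'
```

```text
clock: 13.48
tcp_pos: [388.2, -232.1, 5.9]
orientation: [[0.091, 0.996, -0.0], [0.996, -0.091, 0.0], [0.0, -0.0, -1.0]]
contact_force: [-0.0, 0.5, 0.3]
opening: 38.0
```

```bash
python3 -m creep '[[0,0,0,0,0,-0.3,0.25],[0,0,0,0,0,-0.6,0.25],[0,0,0,0,0,-0.6,0.25]]'
```

```text
clock: 13.85
tcp_pos: [388.3, -232.1, 5.7]
orientation: [[0.091, 0.996, 0.0], [0.996, -0.091, -0.0], [-0.0, 0.0, -1.0]]
contact_force: [-1.6, 0.8, 6.8]
opening: 38.7
```

Contact with the pad (7 N). I'll open, then retreat.

```bash
python3 -m creep '[[0,0,0,0,0,0,0.45],[0,0,0,0,0,0,0.55],[0,0,0,0,0,0,0.62],[0,0,0,0,0,0,0.65],[0,0,0,0,0,0,0.65]]'; python3 -m creep '[[0,0,0,0,0,5,0.65],[0,0,0,0,0,15,0.65],[0,0,0,0,0,40,0.65],[0,0,0,0,0,80,0.65],[0,0,0,0,0,120,0.65],[0,0,0,0,-10,150,0.65],[0,0,0,0,-10,150,0.65],[0,0,0,0,-10,150,0.65]]'
python3 - <<'E'
from h import *
im=env.snapshot("wrist");cv2.imwrite("pics/wrist7.png",im[:,:,::-1])
im=env.snapshot("top");cv2.imwrite("pics/top7.png",im[:,:,::-1])
im=env.snapshot("scene")[100:290,200:420];cv2.imwrite("pics/s7.png",cv2.resize(im[:,:,::-1],None,fx=3.1,fy=3.1,interpolation=cv2.INTER_CUBIC))
E
```

```text
clock: 14.48
tcp_pos: [388.1, -232.1, 5.2]
orientation: [[0.091, 0.996, -0.0], [0.996, -0.091, 0.0], [0.0, -0.0, -1.0]]
contact_force: [0.7, -0.9, -0.7]
opening: 55.5
clock: 15.48
tcp_pos: [387.7, -241.6, 155.1]
orientation: [[0.091, 0.996, -0.0], [0.996, -0.091, 0.0], [0.0, -0.0, -1.0]]
contact_force: [-0.8, 0.4, -0.4]
opening: 55.6
```

View pics/wrist7.png

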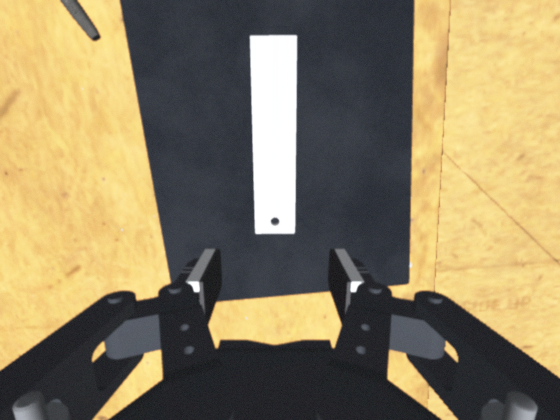

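View pics/top7.png

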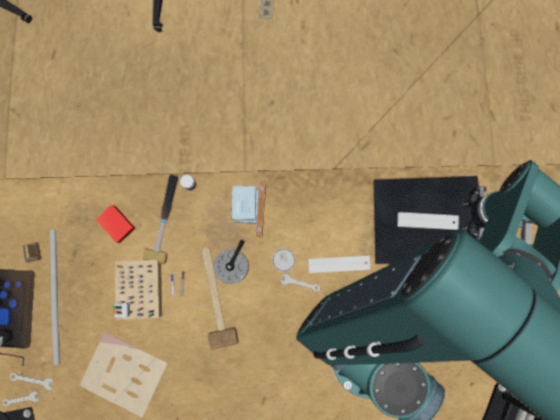

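View pics/s7.png

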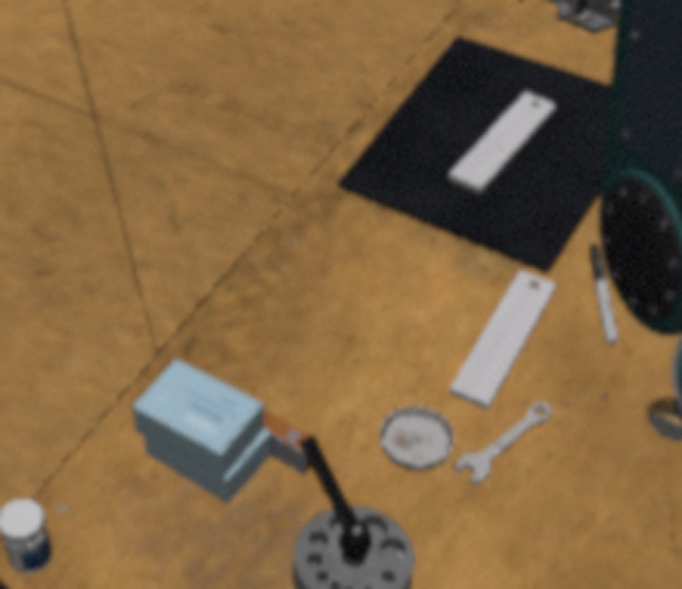

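The strip lies flat well inside the pad (wrist px 250–297, 35–234). The cartons are stacked upright behind the stop at top px (244,203), and the spare is untouched at (340,264). I'll hand in.

```bash
python3 -c "
from station import env
print(env.job_done(), env.read_state()['clock'])"
```

```text
the job is handed in; nothing more can be done
the job is handed in; nothing more can be done
```

I gripped the wanted strip's free end and drew it level through the notch for about 130 mm in all. I then carried it to the black rubber pad, set it down until I felt light contact (about 7 N), let go, and raised the gripper about 150 mm clear. The clock stood at about 15.5 s at the last move, against the 42 s limit, when I handed the job in.

- **Strip:** the last pictures show it lying flat, well inside the pad's edges.
- **Cartons:** they have settled level behind the stop, still stacked and upright. The camera views showed no contact with the robot.
- **Rest of the bench:** the spare strip and the red box look unmoved.
- **Forces:** the highest reading was 8.5 N, when the fingertips touched the bench while closing.
- **Disagreements:** the camera measured the strip 42–43 mm wide (40 given). The gripper read 38 mm on it, which looks like a calibration offset and had no effect. The pad measured about 10 mm narrower than stated, which did not matter given the margin around the strip.

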